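# Rock a stuck rubber bung out of a clamped flask and hold it over the mouth

### The arm

A 7-joint arm with a two-finger parallel gripper is mounted at the origin on the work surface. World frame = base frame: x ahead of the robot, y to its left, z up, the work surface at z = 0. Lengths are in m, angles in rad, forces in N, time in s.
With the tool pointing down it reaches from about 0.35 to 0.9 m from the base axis. Payload 8.1 kg.
Tool frame: the origin (TCP) lies midway between the tips of the shut fingers; the grasp point (between the pads) lies 19 mm behind it (arm.grasp_offset is the distance from the TCP to the grasp point, in m); x points along the fingers, z is the direction in which the jaws open and shut, and the axes are right-handed (so a half turn about x gives the same grasp; the last joint's range is limited). The gripper opens to 85 mm and grips with 20 to 120 N. Pads are 22 mm wide; open, the fingers measure 114 mm over their backs; the gripper's body (76 mm by 85 mm) begins 54 mm behind the grasp point. The pads swing forward as they close: fully open they stand 13 mm farther back than shut.
Start: joints at [1.215, 0.434, 0.025, 1.573, -0.012, 1.134, -0.075], TCP at [0.156, -0.605, 0.231] pointing down, gripper open.
Joint ranges: [-2.62, 2.62], [-0.44, 2.09], [-1.27, 1.32], [0.08, 2.57], [-1.32, 4.46], [0.12, 2], [-2.74, 2.74]. Speed limits (rad/s): [2.22, 2.22, 3.01, 3.01, 3.14, 3.14, 3.14].

### API

Orientations are given as a unit quaternion [x, y, z, w].
In Python, from rig import monitor, imaging, arm gives the robot as it stands.
- The arm moves only by the tool arm_command, never from a script. Its argument "series" is a list of rows, each a list of 7 numbers: the turn, a rotation vector about the tool's x, y, z in degrees, then the shift along the tool's x, y, z in m, then the gripper's target within -1 to 1 (shut at 1, half-way at 0, fully open at -1). A call has 1 to 5 rows; each row is the pose to reach, as a shift and turn from the pose measured when the call began, along the tool's axes at that moment; what a row does not reach only later rows make up. A row lasts 1/10 s, in which the tool goes at most 50 mm and 8.59 degrees, less where a joint would pass 70% of its speed; a pose out of reach is approached as far as the arm can. A call with a gripper value outside its range is refused whole. The fingers move at their own pace and stop on an object; "force" is the grip in N (left out, the last holds). Time passes only in rows, so rows that repeat a pose let the fingers close. It gives the time, the measured TCP pose, the force and the opening at its end, in the units of the state.
- monitor.read_state(): the state, without advancing time (a new reading comes with each control period).
- imaging.camera(name): name is "scene" or "top" or "wrist"; returns the picture (400x640x3 uint8, blue, green, red); there is no depth.
- imaging.get_calibration(name): a dict with "vfov" (degrees; the focal length in pixels is half the picture's height over the tangent of half this angle, whatever the lens; pixels are square), "cx", "cy" (the principal point, pixels), "view" (4x4, takes a point from world to camera coordinates); the wrist camera has in their place "hand_eye" (4x4, takes a point from camera to tool coordinates, whose origin is the TCP and whose axes are the tool frame's). Camera axes: x right, y down, z forward; pixel columns grow to the right and rows downward; lengths in m; the calibration is good to about 2 mm. A picture is of the moment at which its call begins: read the wrist's pose just before it. get_calibration takes no time and is no camera call.
- arm.sign_off(): hands the job in, once; it reports no verdict.
The state is a dict: "time": time; "joint_positions": joint angles; "qvel": joint speeds; "effort": joint torques, N m; "tcp_pos": TCP position; "ee_rot": TCP orientation; "wrist_force": force on the tool from outside, world axes, zero at the start; "torque": the same for the moment, N m; "finger_gap": finger opening in m.
Only numpy, scipy, OpenCV 4.12 (cv2) and the standard library are available. Lean on these libraries where they do the work, as an engineer would, in place of code of your own. Each camera call takes 0.05 s, during which the arm holds its last target.

### The job

The rubber bung has stuck in the neck of the conical flask that is clamped to the retort stand. Take it by its head, rock it well over to and fro and ease it up bit by bit as you rock until it comes free; do not tug it straight out, for that drags the flask up through its clamp. Finish while still holding the bung in the gripper, upright and a centimetre or two clear of the flask, straight above the mouth so that drips fall back in, and leave the other glassware and the wash bottle standing where they are.

Things in the scene. Friction and masses are not known exactly. Their poses are not given: they have to be found in the camera images.
- bung: Dark rubber bung, round, 52 mm high, about 80 g. Origin: centre of its underside; z up its axis. Lower 26 mm: plug tapering from 36.6 mm (underside) to 40.8 mm diameter, at the start 22 mm deep in the neck. Upper 26 mm: straight head, 44 mm diameter, the part to grip; it stands from 4 to 30 mm above the mouth. Grip and rock it: while rocked, a rise of 1 to 2 mm a swing needs only a light pull.
- bung_top (a point): Centre of the bung's flat top, 52 mm above its underside. The squeezed rubber grips about 8 mm below the flask's lip: to break it loose by a straight pull takes 40 to 60 N, but once rocked it slips up at about 10 N. About that place it leans 8 degrees any way before it meets the glass. It stays where it is left; its hold slackens from 8 mm of rise, is gone at 14 mm, and it is clear of the neck after 22 mm.
- flask_mouth (a point): Centre of the mouth of the flask, in the plane of the lip, z up; 152 mm above the bench at the start. 250 ml wide-neck glass conical flask, 140 mm high, 85 mm across the base, neck 42 mm inside, 47 mm outside, lip bead 51 mm outside. It stands on the stand's base plate.
- flask (a joint): How far the flask has been dragged up through the jaws of its clamp, m: 0 as it stands on the base plate. The jaws hold it against turning and leaning, but a lift of more than about 27 N slides it up, and it does not fall back.
- stand: Retort stand, fixed. Origin on the bench straight below the flask's axis; x points from flask to rod. Grey base plate 250 x 150 x 12 mm, from x = -75 to 175 mm; steel rod 12 mm thick at x = 150 mm, top 312 mm above the bench. Clamp and boss head lie 108 to 142 mm above the bench; the jaws spread 34 mm to either side of the neck.
- beaker: Small glass beaker, 57 mm across the rim, 70 mm high, upright beside the stand, loose; leave it alone. Origin: centre of its underside.
- wash_bottle: White plastic wash bottle with a red cap and spout, 70 mm across, 187 mm high, loose; leave it alone. Origin: centre of its underside.
- vol_flask: Stoppered volumetric flask, 62 mm across, 188 mm high, loose; leave it alone. Origin: centre of its underside.
Things that resemble listed ones, but are neither listed nor needed, are in the scene too. Of the things like the bung, leave any that is orange, pink or red; of the rest the smaller one is meant.

How it is judged:
By the outcome, as a careful person would: the job done as asked, in the order asked, and still so for the second after the job is handed in, while the arm keeps its last pose, push and grip.
It also fails if it takes over 56 s, if anything falls off the work surface, if the arm or the gripper's body presses on something with over 40 N, if the wrist force passes 120 N, or if a joint passes its speed limit or range.

## Working session

There is one attempt and no reset: what is moved stays moved. The work goes in short steps, Python scripts to look and compute and a tool call to move; the robot and the scene stay as the last step left them, time stands still between calls to the robot, and variables do not carry over. Pictures are saved under pics/ and viewed, and the job is handed in when it is done.

Besides the shell and the picture viewer there is one more tool, called after ">>>" as name(argument=value, ...), one argument or row to a line, values as JSON. arm_command: Moves the arm, as the interface text tells. Its arguments: {"type":"object","properties":{"series":{"type":"array"},"force":{"type":"number"}},"required":["series"]}

```bash
ls; mkdir -p pics; python3 - <<'E'
from rig import monitor, imaging, arm
import cv2,numpy as np
s=monitor.read_state(); print(s)
for n in ["scene","top","wrist"]:
    im=imaging.camera(n); cv2.imwrite(f"pics/{n}0.png",im)
    print(n,imaging.get_calibration(n))
print(arm.grasp_offset)
E
```

```text
pics
{'time': 0.0, 'joint_positions': array([ 1.215392  ,  0.43522893,  0.02496421,  1.57408283, -0.01158754,
        1.13399826, -0.07510204]), 'qvel': array([ 8.68733983e-04, -1.73590277e-03,  3.13148142e-04,  3.26899869e-04,
       -1.42487536e-03,  1.64002553e-03,  7.62007027e-05]), 'effort': array([ 2.34997722e-03, -6.70468783e+01,  1.02682326e+00, -3.16217279e+01,
        1.58448791e-02,  1.24588827e-02,  2.38011586e-05]), 'tcp_pos': array([ 0.15614699, -0.60466571,  0.23052769]), 'ee_rot': array([ 0.43329107,  0.55950116, -0.4326974 ,  0.55856089]), 'wrist_force': array([-0.40094675, -0.5639102 ,  0.42010087]), 'torque': array([ 0.00904983, -0.01602191, -0.01870102]), 'finger_gap': 0.08581721098697051}
scene {'vfov': 51.581681558825814, 'cx': 320.71528419592295, 'cy': 198.2106685561393, 'view': array([[-0.11405841,  0.99339496,  0.01253512,  0.03052092],
       [ 0.66832957,  0.08605886, -0.73887039, -0.29507992],
       [-0.73506889, -0.07589679, -0.67373096,  1.58167104],
       [ 0.        ,  0.        ,  0.        ,  1.        ]])}
top {'vfov': 57.671920352283145, 'cx': 317.0364076983624, 'cy': 198.2884066974556, 'view': array([[-0.02305041, -0.99947078,  0.02295279,  0.05506608],
       [-0.99578448,  0.02091445, -0.08930764,  0.58667525],
       [ 0.08878034, -0.02491461, -0.99573958,  0.7906494 ],
       [ 0.        ,  0.        ,  0.        ,  1.        ]])}
wrist {'vfov': 69.62736243342543, 'cx': 317.9761728776202, 'cy': 202.79610253422965, 'hand_eye': array([[ 5.33943003e-04, -2.59785093e-01,  9.65666309e-01,
        -1.42424189e-01],
       [ 1.94320801e-05, -9.65666444e-01, -2.59785140e-01,
         6.62815665e-02],
       [ 9.99999857e-01,  1.57475363e-04, -5.10562676e-04,
         1.05847775e-04],
       [ 0.00000000e+00,  0.00000000e+00,  0.00000000e+00,
         1.00000000e+00]])}
0.0187
```

View pics/scene0.png

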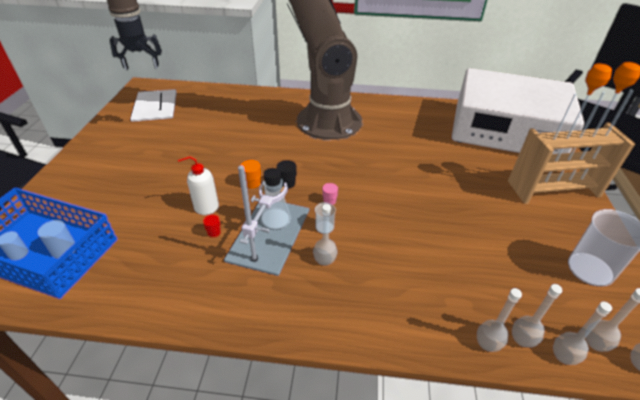

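View pics/top0.png

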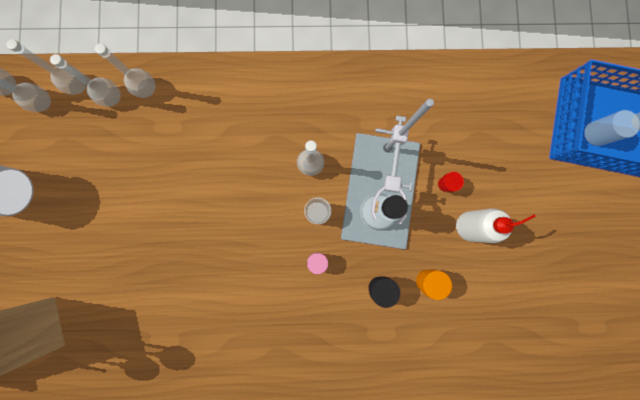

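View pics/wrist0.png

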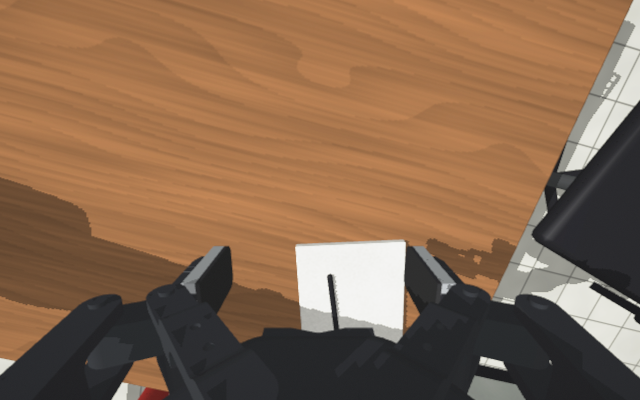

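The top view shows the flask's dark bung at about (394,207), with the rod end at (430,103) beyond it. The loose dark bung is at (384,292). In the scene view, the flask's bung is at about (272,178). Next I'll measure these.

```bash
cat > h.py <<'E'
import numpy as np,cv2
from rig import imaging
def ray(n,u,v,T=None):
    c=imaging.get_calibration(n); f=200/np.tan(np.radians(c['vfov']/2))
    d=np.array([(u-c['cx'])/f,(v-c['cy'])/f,1])
    if n=='wrist':
        M=T@c['hand_eye']; return M[:3,3],M[:3,:3]@d
    V=c['view']; R=V[:3,:3]; return -R.T@V[:3,3],R.T@d
def onz(n,u,v,z,T=None):
    o,d=ray(n,u,v,T); return o+d*(z-o[2])/d[2]
def tri(a,b):
    A=np.zeros((3,3));r=np.zeros(3)
    for o,d in (a,b):
        d=d/np.linalg.norm(d);P=np.eye(3)-np.outer(d,d);A+=P;r+=P@o
    return np.linalg.solve(A,r)
def proj(n,p,T=None):
    c=imaging.get_calibration(n); f=200/np.tan(np.radians(c['vfov']/2))
    V=np.linalg.inv(T@c['hand_eye']) if n=='wrist' else c['view']
    q=V[:3,:3]@p+V[:3,3]; return q[0]/q[2]*f+c['cx'],q[1]/q[2]*f+c['cy']
E
python3 - <<'E'
from h import *
t=cv2.imread('pics/top0.png'); s=cv2.imread('pics/scene0.png')
def blobs(im,mx,x0,y0,x1,y1):
    m=np.zeros(im.shape[:2],np.uint8); m[y0:y1,x0:x1]=(im.max(2)<mx)[y0:y1,x0:x1]*255
    for c in cv2.findContours(m,cv2.RETR_EXTERNAL,cv2.CHAIN_APPROX_NONE)[0]:
        if cv2.contourArea(c)>60: print(cv2.minEnclosingCircle(c),cv2.boundingRect(c),cv2.contourArea(c), cv2.fitEllipse(c))
for mx in(45,70): print(mx);blobs(t,mx,340,180,420,320); print('scene');blobs(s,mx,240,150,310,210)
a=t[180:320,340:420]; b=s[150:240,220:320]
cv2.imwrite('pics/crop_t.png',cv2.resize(a,None,fx=4,fy=4,interpolation=0)); cv2.imwrite('pics/crop_s.png',cv2.resize(b,None,fx=6,fy=6,interpolation=0))
# rod top & other stuff
for n,u,v,z in [('rodtop',430,103,.312),('beaker',317,211,.07),('volcap',311,146,.188),('wash cap',503,226,.187),('bung',394,207,.182),('bigbung',384,292,.03)]:
    print(n,onz('top',u,v,z))
for p in [(374,136-1),(356,134),(420,143),(408,248),(342,239)]: print('plate',onz('top',*p,.012))
E
```

```text
45
scene
((280.21588134765625, 173.33580017089844), 16.648195266723633) (265, 161, 31, 26) 476.5 ((281.52984619140625, 174.0933074951172), (22.850528717041016, 32.30394744873047), 74.7623291015625)
70
((383.5, 291.5), 16.507673263549805) (369, 277, 31, 30) 688.5 ((384.09619140625, 291.1808776855469), (27.26664161682129, 32.27411651611328), 130.89663696289062)
((394.5, 207.0), 12.659089088439941) (382, 196, 26, 22) 412.0 ((394.4285888671875, 206.71377563476562), (21.492103576660156, 24.54288101196289), 81.92506408691406)
scene
((280.2795104980469, 173.39906311035156), 17.216148376464844) (264, 161, 32, 27) 557.0 ((281.4381103515625, 174.1082763671875), (24.634441375732422, 33.81367111206055), 74.03764343261719)
rodtop [ 0.70225434 -0.12363168  0.312     ]
beaker [0.55677003 0.04393936 0.07      ]
volcap [0.66907114 0.05498003 0.188     ]
wash cap [ 0.51594494 -0.2892617   0.187     ]
bung [ 0.55494941 -0.09364965  0.182     ]
bigbung [ 0.37794035 -0.09989681  0.03      ]
plate [ 0.73415923 -0.09433077  0.012     ]
plate [ 0.73724288 -0.05236491  0.012     ]
plate [ 0.71332187 -0.20129753  0.012     ]
plate [ 0.47135656 -0.16209399  0.012     ]
plate [ 0.49519278 -0.01263574  0.012     ]
```

View pics/crop_t.png

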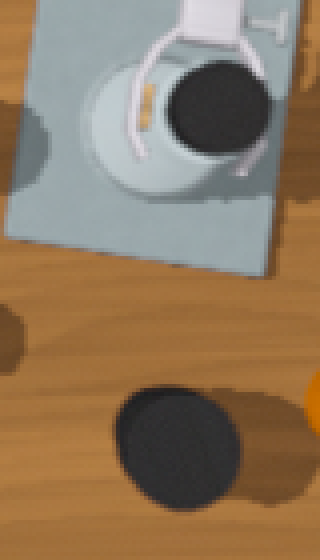

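View pics/crop_s.png

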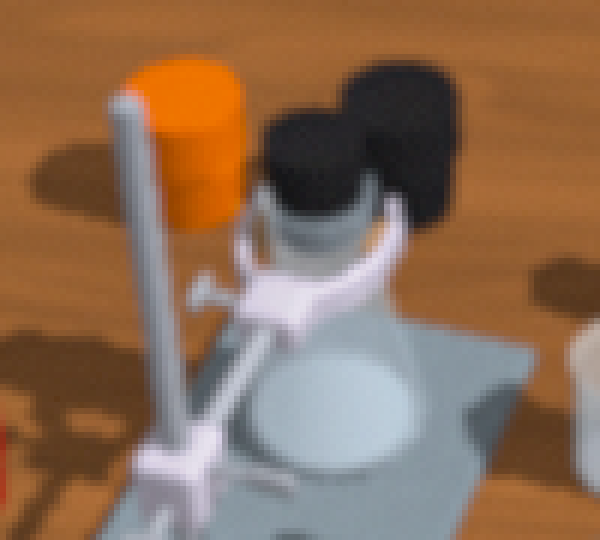

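```bash
python3 - <<'E'
from h import *
from rig import monitor
from scipy.spatial.transform import Rotation as Ro
s=monitor.read_state();R=Ro.from_quat(s['ee_rot']).as_matrix();print(R.round(3))
print('cams',ray('top',0,0)[0],ray('scene',0,0)[0])
print('tri',tri(ray('top',394.4,206.7),ray('scene',272.7,174.4)))
for v in (206,207): print(onz('top',394.4,v,.182))
print(onz('scene',272.7,174.4,.182))
# radius check
a=onz('top',382,207,.182);b=onz('top',407.5,207,.182);print('diam',np.linalg.norm(a-b))
p=np.array([.557,-.099,.182]);print(proj('top',p),proj('scene',p))
E
```

```text
[[-0.     0.968  0.25 ]
 [ 0.001  0.25  -0.968]
 [-1.    -0.    -0.001]]
cams [0.51527728 0.06246568 0.83841157] [1.36332897 0.11511866 0.84721235]
tri [ 0.55578408 -0.09453389  0.17547095]
[ 0.556756   -0.09445806  0.182     ]
[ 0.55493364 -0.09438115  0.182     ]
[ 0.56394797 -0.09105638  0.182     ]
diam 0.04664678940204231
(np.float64(396.8745931016357), np.float64(205.81279395231604)) (np.float64(270.1800800857814), np.float64(172.44292616303198))
```

>>> arm_command(
  series=[
    [-6, 0, 0, -0.03, 0.02, -0.015, -1],
    [-12, 0, 0, -0.05, 0.05, -0.04, -1],
    [-18, 0, 0, -0.06, 0.085, -0.065, -1],
    [-24, 0, 0, -0.06, 0.12, -0.09, -1],
    [-30, 0, 0, -0.06, 0.155, -0.115, -1],
  ],
)

```text
time: 0.65
tcp_pos: [0.2784, -0.4534, 0.2912]
ee_rot: [0.272, 0.653, -0.272, 0.653]
wrist_force: [1.1, -0.7, -0.3]
finger_gap: 0.0854
```

```bash
cat > st.py <<'E'
from h import *
from rig import monitor
from scipy.spatial.transform import Rotation as Ro
s=monitor.read_state();R=Ro.from_quat(s['ee_rot']).as_matrix()
print('t',s['time'],'tcp',s['tcp_pos'].round(4),'q',s['joint_positions'].round(2));print(R.round(3))
print('F',s['wrist_force'].round(1),'gap',round(s['finger_gap'],4))
def to(p): return R.T@(np.array(p)-s['tcp_pos'])
E
python3 -c "
from st import *
print(to([.557,-.096,.29]).round(3))"
```

```text
t 0.65 tcp [ 0.2784 -0.4534  0.2912] q [ 1.04  0.25 -0.16  1.7   0.04  1.2   0.09]
[[-0.     0.711  0.704]
 [ 0.     0.704 -0.711]
 [-1.     0.    -0.   ]]
F [ 1.1 -0.7 -0.3] gap 0.0854
[ 0.001  0.449 -0.058]
```

>>> arm_command(
  series=[
    [-6, 0, 0, 0, 0.045, -0.006, -1],
    [-12, 0, 0, 0, 0.09, -0.012, -1],
    [-18, 0, 0, 0, 0.135, -0.018, -1],
    [-24, 0, 0, 0, 0.18, -0.024, -1],
    [-30, 0, 0, 0, 0.225, -0.03, -1],
  ],
)

```text
time: 1.15
tcp_pos: [0.4178, -0.2722, 0.2912]
ee_rot: [0.093, 0.701, -0.093, 0.701]
wrist_force: [1.1, 0.8, 0.5]
finger_gap: 0.0857
```

```bash
python3 -c "
from st import *
print(to([.557,-.096,.29]).round(3))"
```

```text
t 1.15 tcp [ 0.4178 -0.2722  0.2912] q [ 0.78  0.21 -0.37  1.76  0.08  1.19  0.12]
[[-0.     0.26   0.966]
 [ 0.     0.966 -0.26 ]
 [-1.     0.    -0.   ]]
F [1.1 0.8 0.5] gap 0.0857
[0.001 0.206 0.089]
```

>>> arm_command(
  series=[
    [-2, 0, 0, 0, 0.045, 0.02, -1],
    [-4, 0, 0, 0, 0.09, 0.04, -1],
    [-6, 0, 0, 0, 0.135, 0.06, -1],
    [-6, 0, 0, 0, 0.18, 0.078, -1],
    [-6, 0, 0, 0, 0.206, 0.089, -1],
  ],
)

```text
time: 1.65
tcp_pos: [0.5588, -0.0921, 0.2911]
ee_rot: [0.055, 0.705, -0.054, 0.705]
wrist_force: [1.1, 0.3, 0.4]
finger_gap: 0.085
```

>>> arm_command(
  series=[
    [0, 0, 0, 0, 0, 0, -1],
    [0, 0, 0, 0, 0, 0, -1],
  ],
)

```text
time: 1.85
tcp_pos: [0.5588, -0.0912, 0.2907]
ee_rot: [0.055, 0.705, -0.053, 0.705]
wrist_force: [0.5, -1.2, 0.1]
finger_gap: 0.0853
```

```bash
python3 -c "
from st import *
im=imaging.camera('wrist');cv2.imwrite('pics/w1.png',im)
T=np.eye(4);T[:3,:3]=R;T[:3,3]=s['tcp_pos'];np.save('T1.npy',T)
print(proj('wrist',np.array([.557,-.096,.182]),T))
print(to([.557,-.096,.29]).round(4))"
```

```text
t 1.85 tcp [ 0.5588 -0.0912  0.2907] q [ 0.43  0.34 -0.49  1.6   0.16  1.24 -0.24]
[[-0.001  0.151  0.988]
 [ 0.002  0.988 -0.151]
 [-1.     0.002 -0.001]]
F [ 0.5 -1.2  0.1] gap 0.0853
(np.float64(316.3152787125832), np.float64(206.6307176712199))
[ 0.0006 -0.005  -0.001 ]
```

View pics/w1.png

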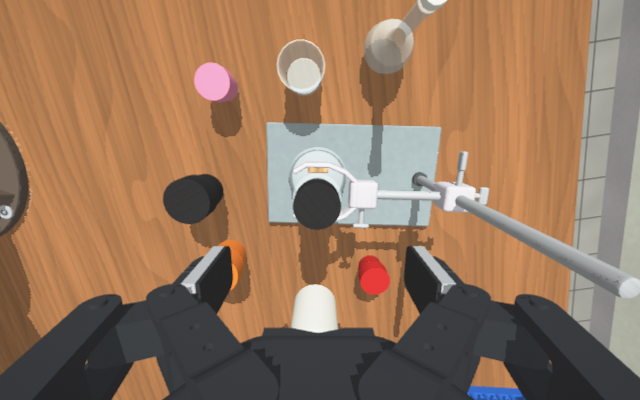

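```bash
python3 -c "
from h import *
T=np.load('T1.npy');im=cv2.imread('pics/w1.png')
m=((im.max(2)<70)*255).astype(np.uint8);m[:170]=0;m[232:]=0;m[:,:285]=0;m[:,350:]=0
c=max(cv2.findContours(m,cv2.RETR_EXTERNAL,cv2.CHAIN_APPROX_NONE)[0],key=cv2.contourArea)
print(cv2.boundingRect(c),cv2.fitEllipse(c))
x,y,w,h=cv2.boundingRect(c)
cv2.imwrite('pics/w1c.png',cv2.resize(im[140:240,260:380],None,fx=6,fy=6,interpolation=0))
for v in (203,y+h-w/2-.5,207): print(v,onz('wrist',x+w/2,v,.182,T))
print('diam',np.linalg.norm(onz('wrist',x,203,.182,T)-onz('wrist',x+w,203,.182,T)))
"
```

```text
(294, 180, 46, 49) ((316.5804138183594, 204.21937561035156), (45.36048126220703, 48.80583190917969), 2.208630084991455)
203 [ 0.55813289 -0.09272513  0.182     ]
205.5 [ 0.55777595 -0.09504224  0.182     ]
207 [ 0.55756099 -0.09643767  0.182     ]
diam 0.0415846563104569
```

View pics/w1c.png

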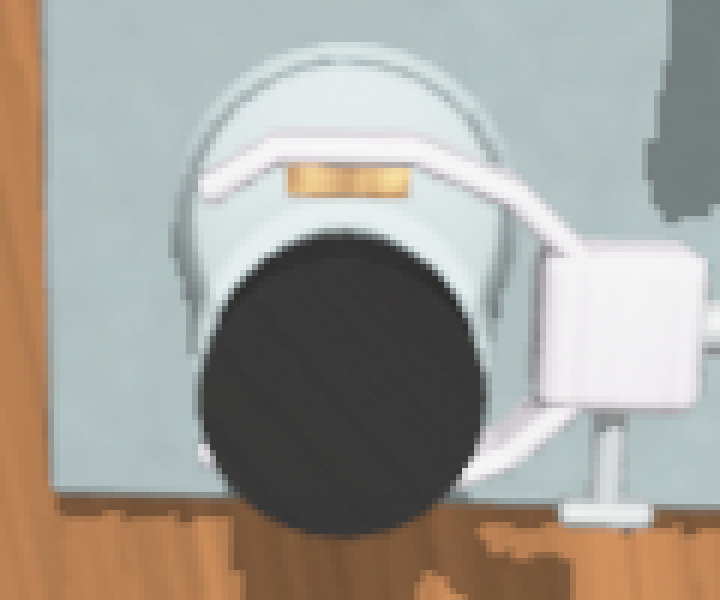

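The wrist view shows the bung's round top centred at about (316,205). The plate edges run along the image axes, so the jaws line up with the stand's x axis. Three estimates agree on about (0.557, -0.095), so I'll descend there.

>>> arm_command(
  series=[
    [0, 0, 0, 0.02, -0.002, -0.001, -1],
    [0, 0, 0, 0.045, -0.004, -0.001, -1],
    [0, 0, 0, 0.07, -0.004, -0.001, -1],
    [0, 0, 0, 0.09, -0.004, -0.001, -1],
    [0, 0, 0, 0.1, -0.004, -0.001, -1],
  ],
)

```text
time: 2.4
tcp_pos: [0.5549, -0.0985, 0.189]
ee_rot: [0.056, 0.706, -0.055, 0.704]
wrist_force: [-0.6, 0.4, 0.4]
finger_gap: 0.0851
```

```bash
python3 -c "
from st import *
im=imaging.camera('wrist');cv2.imwrite('pics/w2.png',im)
print(to([.557,-.095,.156]).round(4))"
```

```text
t 2.4 tcp [ 0.5549 -0.0985  0.189 ] q [ 0.42  0.42 -0.47  1.75  0.22  1.03 -0.28]
[[-0.004  0.156  0.988]
 [ 0.001  0.988 -0.156]
 [-1.     0.    -0.004]]
F [-0.6  0.4  0.4] gap 0.0851
[0.033  0.0038 0.0017]
```

View pics/w2.png

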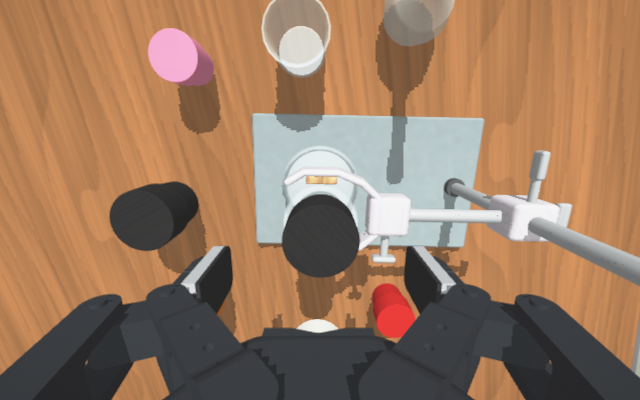

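```bash
python3 -c "
from st import *
T=np.eye(4);T[:3,:3]=R;T[:3,3]=s['tcp_pos']
im=cv2.imread('pics/w2.png')
m=((im.max(2)<70)*255).astype(np.uint8);m[:180]=0;m[285:]=0;m[:,:270]=0;m[:,375:]=0
c=max(cv2.findContours(m,cv2.RETR_EXTERNAL,cv2.CHAIN_APPROX_NONE)[0],key=cv2.contourArea)
x,y,w,h=cv2.boundingRect(c);print(x,y,w,h)
print(onz('wrist',x+w/2,y+h-w*.49,.182,T), np.linalg.norm(onz('wrist',x,238,.182,T)-onz('wrist',x+w,238,.182,T)))
"
```

```text
t 2.45 tcp [ 0.5547 -0.0982  0.1883] q [ 0.42  0.42 -0.47  1.75  0.22  1.03 -0.28]
[[-0.004  0.156  0.988]
 [ 0.001  0.988 -0.156]
 [-1.     0.    -0.005]]
F [-1.1 -0.2 -1.4] gap 0.0854
283 195 76 82
[ 0.55770059 -0.09397471  0.182     ] 0.042077054951271654
```

>>> arm_command(
  series=[
    [0, 0, 0, 0.006, 0.002, 0.001, -1],
    [0, 0, 0, 0.014, 0.004, 0.002, -1],
    [0, 0, 0, 0.022, 0.004, 0.002, -1],
    [0, 0, 0, 0.03, 0.004, 0.002, -1],
    [0, 0, 0, 0.032, 0.004, 0.002, -1],
  ],
)

```text
time: 2.95
tcp_pos: [0.5567, -0.0945, 0.1553]
ee_rot: [0.056, 0.707, -0.055, 0.703]
wrist_force: [0.0, 0.1, 0.8]
finger_gap: 0.0856
```

>>> arm_command(
  series=[
    [0, 0, 0, 0, 0, 0, -1],
  ],
)

```text
time: 3.05
tcp_pos: [0.5566, -0.0944, 0.1551]
ee_rot: [0.056, 0.707, -0.055, 0.703]
wrist_force: [0.3, -0.6, -0.6]
finger_gap: 0.0854
```

```bash
python3 -c "
from st import *
print(to([.5575,-.0945,.156]).round(4))"
```

```text
t 3.05 tcp [ 0.5566 -0.0944  0.1551] q [ 0.41  0.46 -0.46  1.78  0.24  0.96 -0.31]
[[-0.006  0.156  0.988]
 [ 0.001  0.988 -0.156]
 [-1.     0.    -0.006]]
F [ 0.3 -0.6 -0.6] gap 0.0854
[-0.0009  0.0001  0.0009]
```

>>> arm_command(
  series=[
    [0, -0.35, 0, -0.001, 0, 0.001, 0],
    [0, -0.35, 0, -0.001, 0, 0.001, 0.2],
    [0, -0.35, 0, -0.001, 0, 0.001, 0.5],
    [0, -0.35, 0, -0.001, 0, 0.001, 0.8],
    [0, -0.35, 0, -0.001, 0, 0.001, 0.8],
  ],
  force=60,
)

```text
time: 3.55
tcp_pos: [0.5572, -0.0945, 0.1567]
ee_rot: [0.055, 0.705, -0.055, 0.705]
wrist_force: [-5.7, 0.9, 7.1]
finger_gap: 0.0424
```

>>> arm_command(
  series=[
    [0, 0, 0, 0, 0, 0, 1],
    [0, 0, 0, 0, 0, 0, 1],
    [0, 0, 0, 0, 0, 0, 1],
  ],
  force=90,
)

```text
time: 3.85
tcp_pos: [0.5571, -0.0944, 0.1569]
ee_rot: [0.055, 0.705, -0.055, 0.705]
wrist_force: [-2.3, 0.7, 3.9]
finger_gap: 0.0415
```

```bash
python3 -c "
from st import *
print(s['torque'].round(2))
im=imaging.camera('scene');cv2.imwrite('pics/s3.png',cv2.resize(im[110:260,180:380],None,fx=4,fy=4,interpolation=0))
im=imaging.camera('wrist');cv2.imwrite('pics/w3.png',im)"
```

```text
t 3.85 tcp [ 0.5571 -0.0944  0.1569] q [ 0.41  0.46 -0.46  1.78  0.24  0.96 -0.31]
[[-0.001  0.156  0.988]
 [ 0.     0.988 -0.156]
 [-1.    -0.    -0.001]]
F [-2.3  0.7  3.9] gap 0.0415
[ 0.03  0.49 -0.  ]
```

View pics/s3.png

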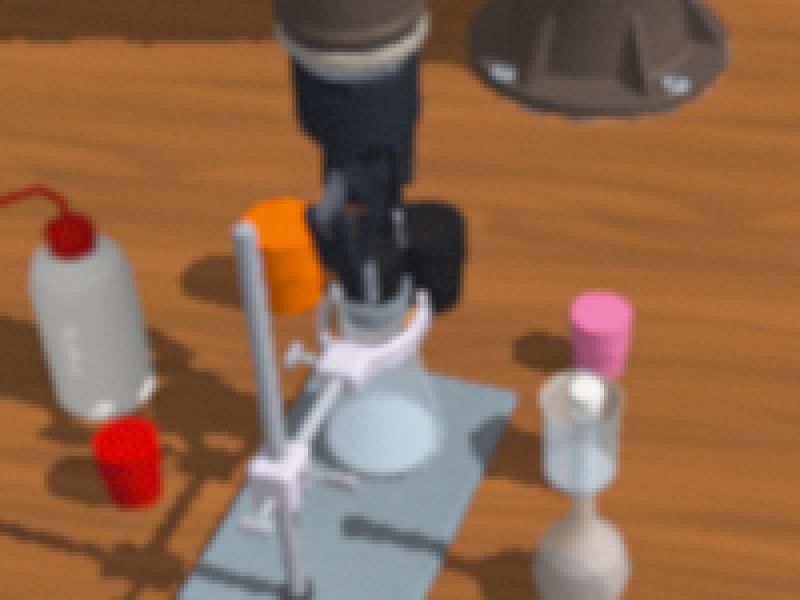

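View pics/w3.png

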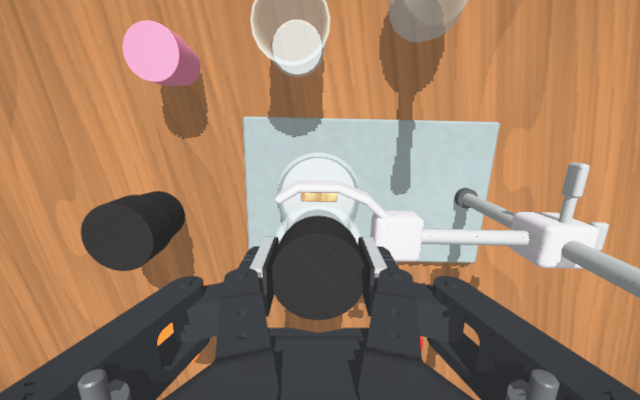

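>>> arm_command(
  series=[
    [0, 2, 0, 0, 0, 0.0005, 1],
    [0, 4, 0, 0, 0, 0.0009, 1],
    [0, 6, 0, 0, 0, 0.0014, 1],
    [0, 7, 0, 0, 0, 0.0016, 1],
    [0, 7, 0, 0, 0, 0.0016, 1],
  ],
)

```text
time: 4.45
tcp_pos: [0.559, -0.095, 0.1565]
ee_rot: [0.058, 0.747, -0.052, 0.66]
wrist_force: [0.1, -1.0, -0.7]
finger_gap: 0.0417
```

```bash
cat >> st.py <<'E'
print('tau',s['torque'].round(2),'tilt about y deg',np.degrees(np.arcsin(-(R[:,0]@np.array([.988,-.156,0])))).round(2))
E
python3 -c "import st"
```

```text
t 4.45 tcp [ 0.559  -0.095   0.1565] q [ 0.39  0.53 -0.45  1.67  0.22  1.12 -0.29]
[[-0.122  0.156  0.98 ]
 [ 0.019  0.988 -0.155]
 [-0.992 -0.    -0.123]]
F [ 0.1 -1.  -0.7] gap 0.0417
tau [-0.49 -0.34  0.42] tilt about y deg 7.07
```

>>> arm_command(
  series=[
    [0, -3, 0, 0, 0, -0.0007, 1],
    [0, -6, 0, 0, 0, -0.0013, 1],
    [0, -9, 0, -0.0003, 0, -0.002, 1],
    [0, -12, 0, -0.0006, 0, -0.0027, 1],
    [0, -14, 0, -0.0008, 0, -0.0032, 1],
  ],
)

```text
time: 4.95
tcp_pos: [0.5548, -0.094, 0.1568]
ee_rot: [0.052, 0.661, -0.058, 0.747]
wrist_force: [2.7, 1.7, -9.7]
finger_gap: 0.0415
```

```bash
python3 -c "import st"
```

```text
t 4.95 tcp [ 0.5548 -0.094   0.1568] q [ 0.42  0.39 -0.46  1.9   0.27  0.79 -0.34]
[[ 0.12   0.155  0.981]
 [-0.018  0.988 -0.154]
 [-0.993  0.     0.122]]
F [ 2.7  1.7 -9.7] gap 0.0415
tau [0.34 0.41 0.06] tilt about y deg -6.99
```

>>> arm_command(
  series=[
    [0, 3, 0, -0.0003, 0, 0.0007, 1],
    [0, 6, 0, -0.0007, 0, 0.0014, 1],
    [0, 9, 0, -0.001, 0, 0.0021, 1],
    [0, 12, 0, -0.0014, 0, 0.0029, 1],
    [0, 14, 0, -0.0016, 0, 0.0033, 1],
  ],
)

```text
time: 5.45
tcp_pos: [0.5584, -0.0948, 0.1581]
ee_rot: [0.059, 0.747, -0.051, 0.66]
wrist_force: [2.1, -2.3, -8.0]
finger_gap: 0.0411
```

```bash
python3 -c "import st"
```

```text
t 5.45 tcp [ 0.5584 -0.0948  0.1581] q [ 0.39  0.53 -0.45  1.67  0.22  1.12 -0.29]
[[-0.121  0.155  0.98 ]
 [ 0.02   0.988 -0.154]
 [-0.992  0.    -0.123]]
F [ 2.1 -2.3 -8. ] gap 0.0411
tau [-0.48 -1.34  0.23] tilt about y deg 7.06
```

>>> arm_command(
  series=[
    [0, -3, 0, -0.0003, 0, -0.0008, 1],
    [0, -6, 0, -0.0007, 0, -0.0016, 1],
    [0, -9, 0, -0.001, 0, -0.0024, 1],
    [0, -12, 0, -0.0014, 0, -0.0031, 1],
    [0, -14, 0, -0.0018, 0, -0.0036, 1],
  ],
)

```text
time: 5.95
tcp_pos: [0.5546, -0.0941, 0.16]
ee_rot: [0.052, 0.66, -0.058, 0.747]
wrist_force: [2.1, 0.2, -5.6]
finger_gap: 0.042
```

```bash
python3 -c "
from st import *
im=imaging.camera('wrist');cv2.imwrite('pics/w4.png',im)
im=imaging.camera('scene');cv2.imwrite('pics/s4.png',cv2.resize(im[110:260,180:380],None,fx=4,fy=4,interpolation=0))"
```

```text
t 5.95 tcp [ 0.5546 -0.0941  0.16  ] q [ 0.42  0.39 -0.47  1.9   0.27  0.79 -0.33]
[[ 0.122  0.155  0.98 ]
 [-0.018  0.988 -0.154]
 [-0.992  0.001  0.123]]
F [ 2.1  0.2 -5.6] gap 0.042
tau [-0.03 -0.04 -0.07] tilt about y deg -7.08
```

View pics/w4.png

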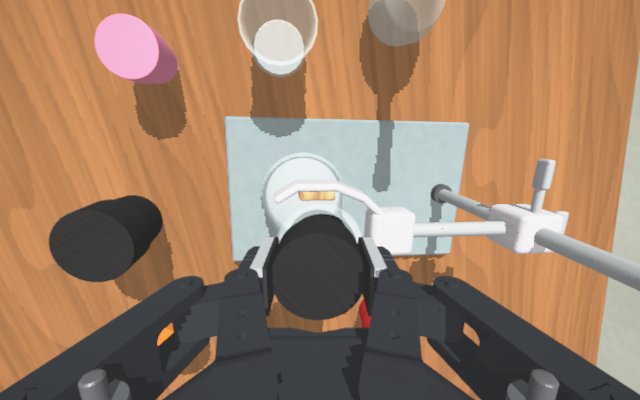

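View pics/s4.png

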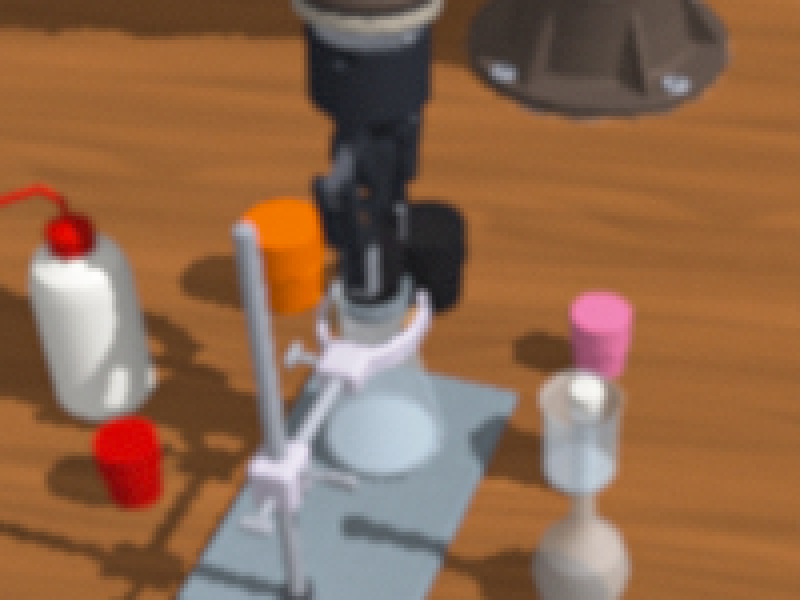

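The bung hasn't moved in the grip: its top is still at columns 275–362 in the wrist view. The flask hasn't moved, and the rise is about 3 mm. I'll keep rocking.

>>> arm_command(
  series=[
    [0, 3, 0, -0.0003, 0, 0.0009, 1],
    [0, 6, 0, -0.0007, 0, 0.0018, 1],
    [0, 9, 0, -0.001, 0, 0.0026, 1],
    [0, 12, 0, -0.0014, 0, 0.0035, 1],
    [0, 14, 0, -0.0017, 0, 0.0041, 1],
  ],
)

```text
time: 6.55
tcp_pos: [0.5586, -0.095, 0.1618]
ee_rot: [0.059, 0.748, -0.051, 0.66]
wrist_force: [1.6, 0.6, -10.0]
finger_gap: 0.0412
```

```bash
python3 -c "import st"
```

```text
t 6.55 tcp [ 0.5586 -0.095   0.1618] q [ 0.39  0.52 -0.45  1.66  0.22  1.13 -0.29]
[[-0.123  0.156  0.98 ]
 [ 0.02   0.988 -0.154]
 [-0.992  0.001 -0.125]]
F [  1.6   0.6 -10. ] gap 0.0412
tau [ 0.01 -1.07 -0.18] tilt about y deg 7.16
```

>>> arm_command(
  series=[
    [0, -3, 0, -0.0003, 0, -0.001, 1],
    [0, -6, 0, -0.0007, 0, -0.0019, 1],
    [0, -9, 0, -0.001, 0, -0.0029, 1],
    [0, -12, 0, -0.0013, 0, -0.0039, 1],
    [0, -14, 0, -0.0016, 0, -0.0045, 1],
  ],
)

```text
time: 7.05
tcp_pos: [0.5542, -0.0936, 0.1629]
ee_rot: [0.052, 0.661, -0.057, 0.746]
wrist_force: [5.0, 3.5, -12.1]
finger_gap: 0.0416
```

```bash
python3 -c "import st"
```

```text
t 7.05 tcp [ 0.5542 -0.0936  0.1629] q [ 0.43  0.38 -0.47  1.89  0.26  0.8  -0.33]
[[ 0.118  0.155  0.981]
 [-0.017  0.988 -0.154]
 [-0.993  0.002  0.119]]
F [  5.    3.5 -12.1] gap 0.0416
tau [ 0.72 -0.57  0.07] tilt about y deg -6.86
```

>>> arm_command(
  series=[
    [0, 3, 0, -0.0003, 0, 0.001, 1],
    [0, 6, 0, -0.0006, 0, 0.002, 1],
    [0, 9, 0, -0.0009, 0, 0.003, 1],
    [0, 12, 0, -0.0012, 0, 0.0041, 1],
    [0, 14, 0, -0.0015, 0, 0.0048, 1],
  ],
)

```text
time: 7.55
tcp_pos: [0.559, -0.0948, 0.164]
ee_rot: [0.059, 0.748, -0.051, 0.659]
wrist_force: [1.6, -1.7, -9.2]
finger_gap: 0.042
```

```bash
python3 -c "import st"
```

```text
t 7.55 tcp [ 0.559  -0.0948  0.164 ] q [ 0.39  0.53 -0.46  1.66  0.22  1.14 -0.28]
[[-0.126  0.156  0.98 ]
 [ 0.022  0.988 -0.154]
 [-0.992  0.002 -0.127]]
F [ 1.6 -1.7 -9.2] gap 0.042
tau [-0.46 -1.15  0.02] tilt about y deg 7.33
```

>>> arm_command(
  series=[
    [0, -3, 0, -0.0004, 0, -0.0011, 1],
    [0, -6, 0, -0.0008, 0, -0.0021, 1],
    [0, -9, 0, -0.0012, 0, -0.0032, 1],
    [0, -12, 0, -0.0015, 0, -0.0043, 1],
    [0, -14, 0, -0.0018, 0, -0.0051, 1],
  ],
)

```text
time: 8.05
tcp_pos: [0.5541, -0.0939, 0.1657]
ee_rot: [0.053, 0.662, -0.057, 0.745]
wrist_force: [4.1, -0.6, -7.2]
finger_gap: 0.0414
```

```bash
python3 -c "import st"
```

```text
t 8.05 tcp [ 0.5541 -0.0939  0.1657] q [ 0.43  0.38 -0.47  1.89  0.26  0.81 -0.33]
[[ 0.116  0.156  0.981]
 [-0.015  0.988 -0.155]
 [-0.993  0.003  0.117]]
F [ 4.1 -0.6 -7.2] gap 0.0414
tau [ 0.11 -0.56 -0.21] tilt about y deg -6.72
```

>>> arm_command(
  series=[
    [0, 3, 0, -0.0004, 0, 0.0012, 1],
    [0, 6, 0, -0.0008, 0, 0.0023, 1],
    [0, 9, 0, -0.0012, 0, 0.0034, 1],
    [0, 12, 0, -0.0015, 0, 0.0046, 1],
    [0, 14, 0, -0.0018, 0, 0.0055, 1],
  ],
)

```text
time: 8.55
tcp_pos: [0.5596, -0.0948, 0.1693]
ee_rot: [0.06, 0.749, -0.051, 0.658]
wrist_force: [-6.0, -1.3, 11.8]
finger_gap: 0.0419
```

```bash
python3 -c "import st"
```

```text
t 8.55 tcp [ 0.5596 -0.0948  0.1693] q [ 0.39  0.52 -0.46  1.65  0.21  1.15 -0.28]
[[-0.127  0.156  0.98 ]
 [ 0.023  0.988 -0.154]
 [-0.992  0.003 -0.129]]
F [-6.  -1.3 11.8] gap 0.0419
tau [-0.1   1.44 -0.  ] tilt about y deg 7.43
```

>>> arm_command(
  series=[
    [0, -3, 0, -0.0002, 0, -0.0014, 1],
    [0, -6, 0, -0.0005, 0, -0.0027, 1],
    [0, -9, 0, -0.0007, 0, -0.0041, 1],
    [0, -12, 0, -0.0009, 0, -0.0055, 1],
    [0, -12.5, 0, -0.0011, 0, -0.0057, 1],
  ],
)

```text
time: 9.05
tcp_pos: [0.5549, -0.0941, 0.1722]
ee_rot: [0.054, 0.672, -0.057, 0.737]
wrist_force: [2.6, 0.0, 2.7]
finger_gap: 0.0415
```

```bash
python3 -c "
from st import *
im=imaging.camera('wrist');cv2.imwrite('pics/w5.png',im)
im=imaging.camera('scene');cv2.imwrite('pics/s5.png',cv2.resize(im[110:260,180:380],None,fx=4,fy=4,interpolation=0))"
```

```text
t 9.05 tcp [ 0.5549 -0.0941  0.1722] q [ 0.43  0.39 -0.47  1.85  0.25  0.86 -0.32]
[[ 0.091  0.156  0.984]
 [-0.012  0.988 -0.156]
 [-0.996  0.003  0.092]]
F [2.6 0.  2.7] gap 0.0415
tau [-0.19 -0.54 -0.03] tilt about y deg -5.28
```

View pics/w5.png

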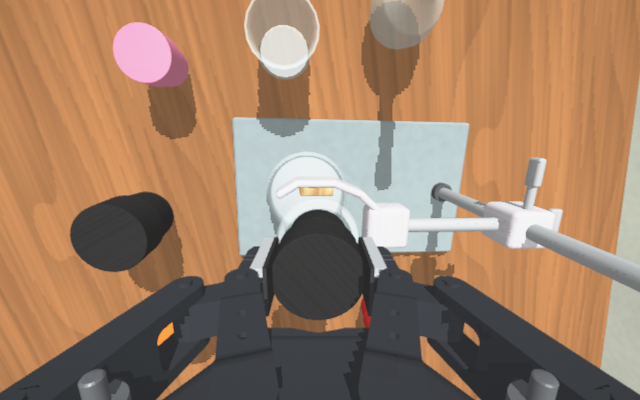

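View pics/s5.png

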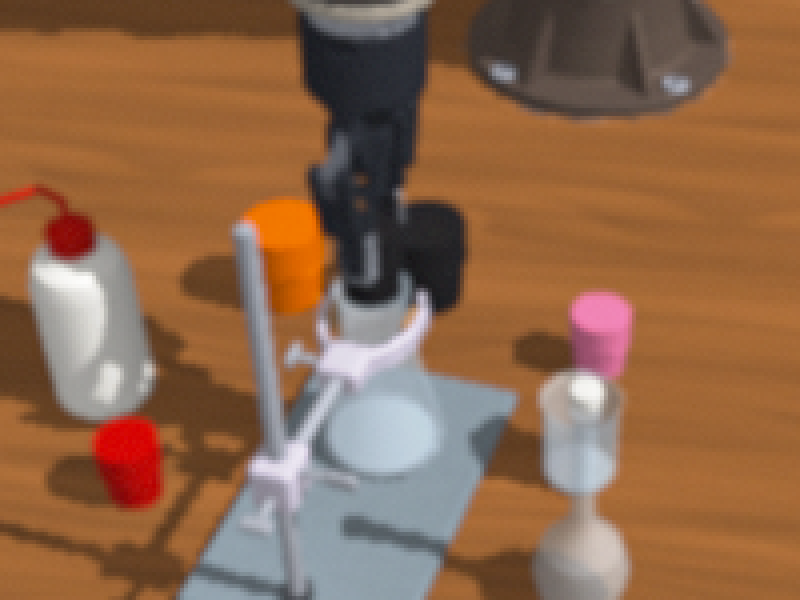

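>>> arm_command(
  series=[
    [0, 2, 0, -0.0004, 0, 0.001, 1],
    [0, 4, 0, -0.0008, 0, 0.002, 1],
    [0, 5.3, 0, -0.0012, 0, 0.0026, 1],
    [0, 5.3, 0, -0.002, 0, 0.0027, 1],
    [0, 5.3, 0, -0.0025, 0, 0.0027, 1],
  ],
)

```text
time: 9.65
tcp_pos: [0.5572, -0.0944, 0.1742]
ee_rot: [0.057, 0.707, -0.054, 0.703]
wrist_force: [0.6, 0.4, -1.3]
finger_gap: 0.0414
```

```bash
python3 -c "
from st import *
print(to([.557,-.0944,.194]))"
```

```text
t 9.65 tcp [ 0.5572 -0.0944  0.1742] q [ 0.42  0.44 -0.47  1.76  0.23  1.   -0.3 ]
[[-0.004  0.156  0.988]
 [ 0.004  0.988 -0.156]
 [-1.     0.003 -0.005]]
F [ 0.6  0.4 -1.3] gap 0.0414
tau [-0.03  0.05 -0.02] tilt about y deg 0.27
[-1.98391006e-02  1.98129125e-05 -3.00056703e-04]
```

>>> arm_command(
  series=[
    [0, -0.2, -0.1, -0.002, 0, 0, 1],
    [0, -0.3, -0.2, -0.004, 0, 0, 1],
    [0, -0.3, -0.2, -0.006, 0, 0, 1],
    [0, -0.3, -0.2, -0.009, 0, 0, 1],
    [0, -0.3, -0.2, -0.011, 0, 0, 1],
  ],
)

```text
time: 10.15
tcp_pos: [0.5574, -0.0945, 0.1856]
ee_rot: [0.055, 0.705, -0.056, 0.705]
wrist_force: [0.3, -0.3, -0.1]
finger_gap: 0.0417
```

```bash
python3 -c "
from st import *
print(to([.557,-.0944,.194]))"
```

```text
t 10.15 tcp [ 0.5574 -0.0945  0.1856] q [ 0.42  0.43 -0.47  1.75  0.22  1.02 -0.29]
[[ 0.001  0.156  0.988]
 [-0.001  0.988 -0.156]
 [-1.    -0.     0.001]]
F [ 0.3 -0.3 -0.1] gap 0.0417
tau [-0.03 -0.02 -0.01] tilt about y deg -0.06
[-8.35095124e-03 -1.09232315e-05 -3.61611713e-04]
```

>>> arm_command(
  series=[
    [0, 0, 0, -0.003, 0, 0, 1],
    [0, 0, 0, -0.006, 0, -0.0003, 1],
    [0, 0, 0, -0.009, 0, -0.0003, 1],
    [0, 0, 0, -0.009, 0, -0.0003, 1],
    [0, 0, 0, -0.009, 0, -0.0003, 1],
  ],
)

```text
time: 10.65
tcp_pos: [0.5571, -0.0944, 0.1947]
ee_rot: [0.055, 0.705, -0.056, 0.705]
wrist_force: [0.8, 0.5, -1.0]
finger_gap: 0.0415
```

```bash
python3 -c "
from st import *
for n in('wrist','scene','top'):
  im=imaging.camera(n);cv2.imwrite('pics/%s6.png'%n,im)
im=cv2.imread('pics/scene6.png');cv2.imwrite('pics/s6c.png',cv2.resize(im[130:220,220:320],None,fx=6,fy=6,interpolation=0))
a=cv2.imread('pics/scene0.png');b=im
cv2.imwrite('pics/s0c.png',cv2.resize(np.hstack([a[130:220,240:320],b[130:220,240:320]]),None,fx=5,fy=5,interpolation=0))
"
```

```text
t 10.65 tcp [ 0.5571 -0.0944  0.1947] q [ 0.42  0.42 -0.48  1.74  0.22  1.03 -0.29]
[[ 0.001  0.156  0.988]
 [-0.001  0.988 -0.156]
 [-1.    -0.001  0.001]]
F [ 0.8  0.5 -1. ] gap 0.0415
tau [0.03 0.01 0.05] tilt about y deg -0.07
```

View pics/s0c.png

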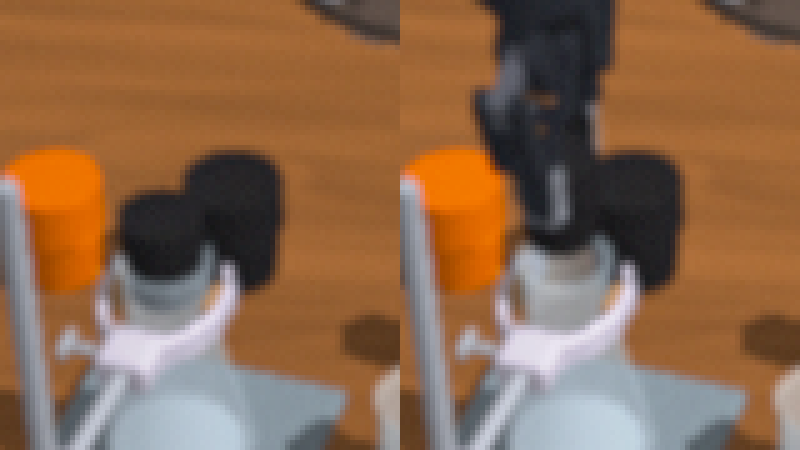

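View pics/wrist6.png

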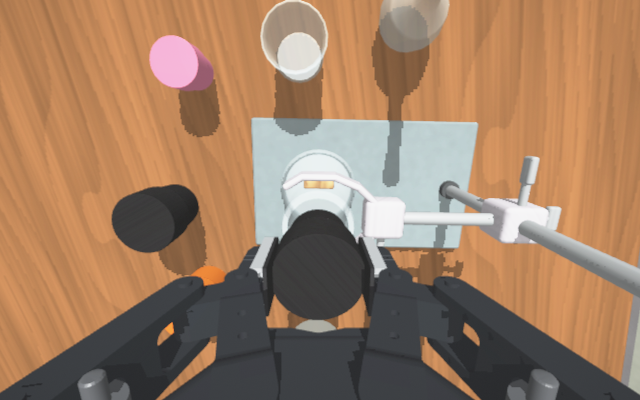

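View pics/top6.png

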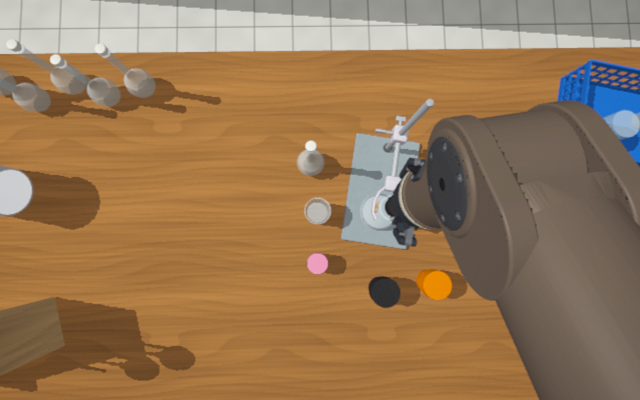

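```bash
python3 -c "
from h import *
for z in (.152,.157,.162,.168,.172): print(z,proj('scene',np.array([.5755,-.0945,z])))
im=cv2.imread('pics/scene6.png');print(im[168:190,271].max(1), im[168:190,273].max(1))
a=cv2.imread('pics/scene0.png')
t=a[178:215,255:295];r=cv2.matchTemplate(im[172:221,249:301],t,cv2.TM_CCOEFF_NORMED);print(cv2.minMaxLoc(r))
t=a[196:206,266:282];r=cv2.matchTemplate(im[190:212,260:288],t,cv2.TM_CCOEFF_NORMED);print(cv2.minMaxLoc(r))
w0=cv2.imread('pics/w3.png')[280:325,285:350];w1=cv2.imread('pics/wrist6.png')
print(cv2.minMaxLoc(cv2.matchTemplate(w1[270:335,275:360],w0,cv2.TM_CCOEFF_NORMED)))
"
```

```text
0.152 (np.float64(271.25037129553124), np.float64(186.1851662907356))
0.157 (np.float64(271.1176497923857), np.float64(184.70449841437446))
0.162 (np.float64(270.98408205660803), np.float64(183.21438979597391))
0.168 (np.float64(270.82267230737074), np.float64(181.41367005604525))
0.172 (np.float64(270.71437530593033), np.float64(180.20548685032023))
[118 118 117 120 123 120 103  75  45  28  27  30  63 105 138 147 144 146
 160 178 179 169] [ 82  90  95 100 108  97  69  42  32  30  31  36  62  99 130 137 134 135
 148 167 173 165]
(0.3892483115196228, 0.9152989983558655, (0, 12), (6, 6))
(-0.635336697101593, 0.9979075789451599, (6, 0), (6, 6))
(0.08361206948757172, 0.8547672629356384, (20, 20), (11, 9))
```

The underside's near edge sits at row 180.5 in the scene view, which puts it at z ≈ 0.168–0.171, about 16–18 mm above the lip. The flask templates match at zero pixel shift. I'll hand the job in.

```bash
python3 -c "
from rig import arm
print(arm.sign_off())"
```

```text
the job is handed in; nothing more can be done
None
```

The bung is free. I handed the job in with it held upright in the gripper, straight above the flask's mouth and about 16 mm clear of it. The whole job took about 11 s of the 56 s allowed.

I gripped the head at 90 N and rocked it about ±7°, easing it up 1 to 2 mm a swing. The readings between swings showed a pull of 12 N or less, well under the 27 N that would slide the flask. Once its hold was gone, after about 15 mm of rise, I straightened it and lifted it clear.

**Last checks:**
- **Position:** the gripper's tilt was under 0.1° and its tip within 1 mm of where it first gripped the bung. It had risen 37.8 mm, so the underside is about 16 mm above the lip; the scene camera put it at 16 to 19 mm.
- **Flask:** the before and after scene pictures matched with no pixel shift, so it did not slide up.
- **Other glassware:** the beaker and volumetric flask look unmoved in the top view. The arm hid the wash bottle there at the end. It was standing in the last wider scene view, partway through the rocking, and the arm stayed well above it after that.

**Readings that disagreed:**
- **Upward push:** late in the rocking, on the swing when its hold was nearly gone, the bung rose about 3 mm instead of 1 to 2 mm. The wrist then read about 12 N upward, probably from the bung leaning against the glass. It dropped to about 3 N on the next swing.
- **Slip in the grip:** the bung's image stayed within about a pixel of where it sat in the grip at the start, though the picture match was only moderate (0.85).

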